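Snap a vial adapter onto an injection vial

TASK

Prepare the crimp-sealed injection vial for drawing up: first stand it upright in the empty pocket of the aluminium vial block and let go of it, then take the vial adapter from the steel tray by its ribbed collar, set it squarely over the vial's metal crimp cap and press it straight down, firmly but without crushing the glass, until its claws click under the crimp and it sits fully home. Do not ease off after the click: finish while still holding the adapter and pressing it down onto the vial, and knock none of the other bottles over.

Things in the scene. Friction and masses are not known exactly. Their poses are not given: they have to be found in the camera images.
- vial: Injection vial to be used: clear glass, plain paper label, 30 mm diameter, 75 mm tall, about 60 g, standing loose on the trolley; the tallest vial, and the only one with a metal crimp cap. Straight body from 0 to 52 mm, sloping shoulder to 60 mm, neck 15 mm in diameter, crimp cap from 67 to 75 mm. Origin: centre of its underside; z up the vial. Round: yaw does not matter.
- vial_top (a point): Centre of the flat top of the vial's aluminium crimp cap, 75 mm above the vial's underside. The cap is 8 mm high and bell-shaped, 16 mm in diameter at the top and 21 mm at its lower edge, which overhangs the neck by 3 mm; the adapter's claws click in under it.
- vial_block: Fixed aluminium block, 56 x 190 mm, top 25 mm above the trolley, on a black base plate 76 x 206 x 5 mm. Three round pockets 16 mm deep, 60 mm apart along its own y axis: the empty wide one at y = +60 mm; at y = 0 and -60 mm narrower ones holding small bottles that reach 65 mm above the trolley. Origin: centre of its underside, z up.
- pocket (a point): Centre of the floor of the empty pocket: 9 mm above the trolley, 16 mm below the block's top face. The pocket is 32.5 mm in diameter, so the vial has 1.25 mm of play all round; its mouth and the vial's foot are chamfered by 1.5 mm.
- adapter: Vial adapter: white plastic, 42 mm tall, about 30 g, standing loose in the tray, open skirt down. Round skirt 29 mm in diameter from 0 to 18 mm; ribbed grip collar 34 mm in diameter from 18 to 29 mm; narrow screw port, 8 to 10 mm in diameter, up to 42 mm. Origin: centre of the skirt's lower rim; z up through the port. Any yaw will do.
- claw0 (a joint): Outward bend (m) of the claw at the adapter's own +x, sprung to 0. Its bevelled nose reaches in to 8.4 mm from the axis, 5.5 mm above the rim. Pressing down, resistance grows over about 6 mm to 10 to 16 N as the four claws bend to 0.002; then they snap back to 0 under the crimp, resistance drops at once, and 1.5 mm lower the roof lands hard. It then does not pull off.
- claw1 (a joint): The same for the claw at the adapter's +y.
- claw2 (a joint): The same for the claw at the adapter's -x.
- claw3 (a joint): The same for the claw at the adapter's -y.
- tray: Fixed shallow stainless steel tray, 160 x 200 mm, rim 16 mm high, floor 2 mm above the trolley. Origin: centre of its underside. The adapter stands in the half towards the tray's own -y, a syringe lies in the half towards +y.
- vial_c: Bystander: small clear bottle with a white screw cap, 25 mm diameter, 56 mm tall, in the block's middle pocket. Origin: centre of its underside.
- vial_a: Bystander: small brown bottle with a screw cap, 21 mm diameter, 48 mm tall, in the block's end pocket at y = -60 mm. Origin: centre of its underside.
- vial_d: Bystander: clear bottle with a screw cap, 25 mm diameter, 56 mm tall, standing on the trolley 8 cm or more from the vial. Origin: centre of its underside.
- spray_c: Bystander: white pump spray bottle, 41 mm diameter, 196 mm tall, standing at the back of the trolley. Origin: centre of its underside.
- syringe_b: Bystander: empty syringe, 108 mm long, lying in the tray 7 cm or more from the adapter. Origin: its thumb plate.
- adapter_roof (a point): Centre of the roof inside the adapter's skirt (inner diameter 24.4 mm), 15.5 mm above its lower rim; fully home, it rests on the vial's top and the rim is 59.5 mm above the vial's underside. The spike under it enters the vial's rubber without resistance. Set over the crimp cap within 2 mm, the adapter centres itself.
There are look-alikes about, which are no part of the job. Leave any green look-alike of the vial alone.

How it is judged:
By the outcome, as a careful person would: the job done as asked, in the order asked, and still so for the second after the job is handed in, while the arm keeps its last pose, push and grip.
It also fails if it takes over 58 s, if anything falls off the work surface, if the arm or the gripper's body presses on something with over 40 N, if the wrist force passes 120 N, or if a joint passes its speed limit or range.

ROBOT

A 6-joint arm with a two-finger parallel gripper is mounted at the origin on a cart in front of the work surface, level with it; the furniture and walls round the work are solid. World frame = base frame: x ahead of the robot, y to its left, z up, the work surface at z = 0. Lengths are in m, angles in degrees, forces in N, time in s.
With the tool pointing down it reaches from about 0.375 to 0.9 m from the base axis. Payload 3.1 kg.
Tool frame: the origin (TCP) lies at the very end of the fingers, on their centre line; the grasp point (between the pads) lies 19 mm behind it; z points along the fingers, y is the line along which they close (so a half turn about z gives the same grasp; the last joint's range is limited). The gripper opens to 87 mm and grips with 3 to 60 N. Pads are 19 mm wide; open, the fingers measure 117 mm over their backs; the gripper's body (75 mm by 190 mm) begins 51 mm behind the grasp point.
Start: joints at [58.585, 30.224, 82.088, -0, 67.689, -10.227], TCP at [0.226, 0.583, 0.223] pointing down, gripper open.
Joint ranges: [-176.69, 176.69], [-43.24, 126.21], [12.49, 139.97], [-82, 262], [0, 151.66], [-163.58, 163.58]. Speed limits (degrees/s): [159.86, 159.86, 180, 180, 180, 180].

INTERFACE

Orientations are given as a 3x3 rotation matrix whose columns are the frame's x, y, z axes.
In Python, from rig import bot, imaging gives the robot as it stands.
- The arm moves only by the tool drive_tool, never from a script. Its argument "deltas" is text: rows parted by semicolons, each of 5 numbers parted by spaces: the finger opening in mm, from 0 to 87, then the shift along the world's x, y, z in mm, then the turn about the world's z in rad. In form: jaw dx dy dz twist; .... A call has 1 to 12 rows; each row is the pose to reach, as a shift and turn from the pose commanded when the call began; what a row does not reach only later rows make up. A row lasts 1/10 s, in which the tool goes at most 50 mm and 8.59 degrees, less where a joint would pass 70% of its speed; a pose out of reach is approached as far as the arm can. A call with a gripper value outside its range is refused whole. The fingers move at their own pace and stop on an object; the grip force is fixed at half the most. Time passes only in rows, so rows that repeat a pose let the fingers close. It gives the time, the measured TCP pose, the force, the opening and the grip force at its end, in the units of the state.
- bot.read_state(): the state, without advancing time (a new reading comes with each control period).
- imaging.capture(name): name is "scene" or "top" or "wrist"; returns the picture (400x640x3 uint8, red, green, blue); there is no depth.
- imaging.camera_model(name): a dict with "fx", "fy", "cx", "cy" (pixels), "dist" ([k1, k2, p1, p2, k3] as OpenCV has them; the pictures are not rectified), "T" (4x4, takes a point from camera to world coordinates). Camera axes: x right, y down, z forward; pixel columns grow to the right and rows downward; lengths in m; the calibration is good to about 2 mm. A picture is of the moment at which its call begins: read the wrist's pose just before it. camera_model takes no time and is no camera call; for the wrist camera it gives the pose at the moment of the call.
- bot.hand_in(): hands the job in; it is judged then, once.
The state is a dict: "time_s": time; "joint_positions": joint angles; "qvel": joint speeds; "tau": joint torques, N m; "position": TCP position; "tcp_rot": TCP orientation; "force": force on the tool from outside, world axes, zero at the start; "moment": the same for the moment, N m; "opening": opening from 0.0 (shut) to 1.0 (fully open); "grasp_force": force on a finger pad.
Only numpy, scipy, OpenCV 4.12 (cv2) and the standard library are available. Lean on these libraries where they do the work, as an engineer would, in place of code of your own. Each camera call takes 0.05 s, during which the arm holds its last target. There are 200 camera calls.

## Working session

There is one attempt and no reset: what is moved stays moved. The work goes in short steps, Python scripts to look and compute and a tool call to move; the robot and the scene stay as the last step left them, time stands still between calls to the robot, and variables do not carry over. Pictures are saved under pics/ and viewed, at most 10 in all, crops included, and the job is handed in when it is done.

Besides the shell and the picture viewer there is one more tool, called after "Call:" as name(argument=value, ...) on one line, values as JSON. drive_tool: Moves the arm, as the interface text tells. Its arguments: {"type":"object","properties":{"deltas":{"type":"string"}},"required":["deltas"]}

```bash
mkdir -p pics; cat > h.py <<'E'
import numpy as np, cv2
from rig import bot, imaging
def snap(n,f):
    m=imaging.camera_model(n); im=imaging.capture(n); cv2.imwrite('pics/'+f,im[:,:,::-1]); np.save('pics/'+f+'.npy',m,allow_pickle=True); return im,m
def load(f): return np.load('pics/'+f+'.npy',allow_pickle=True).item()
def K(m): return np.array([[m['fx'],0,m['cx']],[0,m['fy'],m['cy']],[0,0,1]])
def ray(m,u,v):
    p=cv2.undistortPoints(np.array([[[u,v]]],float),K(m),np.array(m['dist']))[0,0]
    T=np.array(m['T']); return T[:3,3],T[:3,:3]@np.array([p[0],p[1],1])
def atz(m,u,v,z):
    o,d=ray(m,u,v); return (o+d*(z-o[2])/d[2])[:3]
def proj(m,P):
    T=np.linalg.inv(np.array(m['T'])); r,_=cv2.Rodrigues(T[:3,:3])
    return cv2.projectPoints(np.array(P,float).reshape(-1,3),r,T[:3,3],K(m),np.array(m['dist']))[0][:,0]
E
python3 - <<'E'
from h import *
for n in('top','scene'):
    im,m=snap(n,n+'1.png')
    print(n,np.round(np.array(m['T']),3).tolist())
s=bot.read_state(); print(s['time_s'],s['position'],s['tcp_rot'],s['force'])
a=cv2.imread('pics/top1.png');cv2.imwrite('pics/top1b.png',cv2.resize(a,(800,500)))
E
```

```text
top [[0.013, -0.988, 0.154, 0.373], [-1.0, -0.015, -0.012, 0.016], [0.014, -0.154, -0.988, 1.224], [0.0, 0.0, 0.0, 1.0]]
scene [[0.538, -0.406, 0.738, -0.282], [-0.843, -0.251, 0.477, -0.568], [-0.009, -0.879, -0.477, 0.631], [0.0, 0.0, 0.0, 1.0]]
0.1 [0.22552647 0.58218635 0.22165125] [[-9.32391124e-01  3.61449457e-01 -1.04042920e-03]
 [ 3.61450780e-01  9.32389641e-01 -1.70028808e-03]
 [ 3.55517206e-04 -1.96139746e-03 -9.99998013e-01]] [-0.23795674 -0.80318995 -0.44939661]
```

View pics/top1.png

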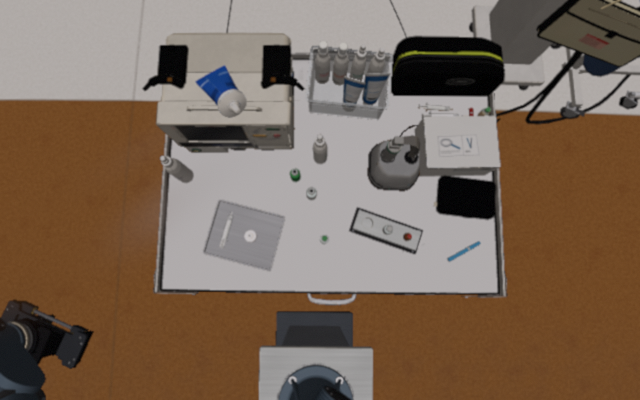

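View pics/scene1.png

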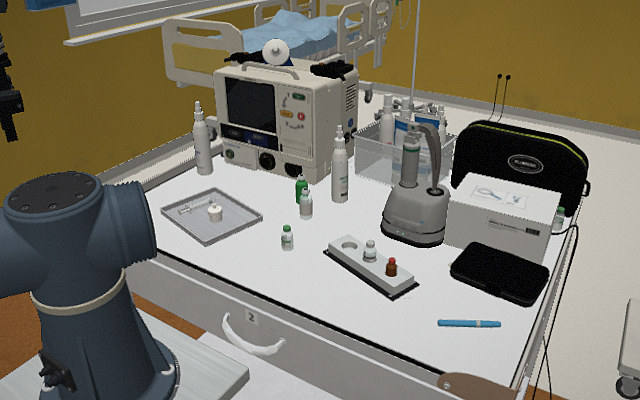

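The top view shows the vial cap at about (312,193), the green look-alike at (295,174), vial_d at (324,239), the block's empty pocket at about (367,223) and the adapter at (250,236). I'll enlarge it for closer readings.

```bash
python3 - <<'E'
from h import *
a=cv2.imread('pics/top1.png')[160:280,230:430];cv2.imwrite('pics/crop1.png',cv2.resize(a,(800,480),interpolation=cv2.INTER_CUBIC))
E
```

```text
(no output)
```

View pics/crop1.png

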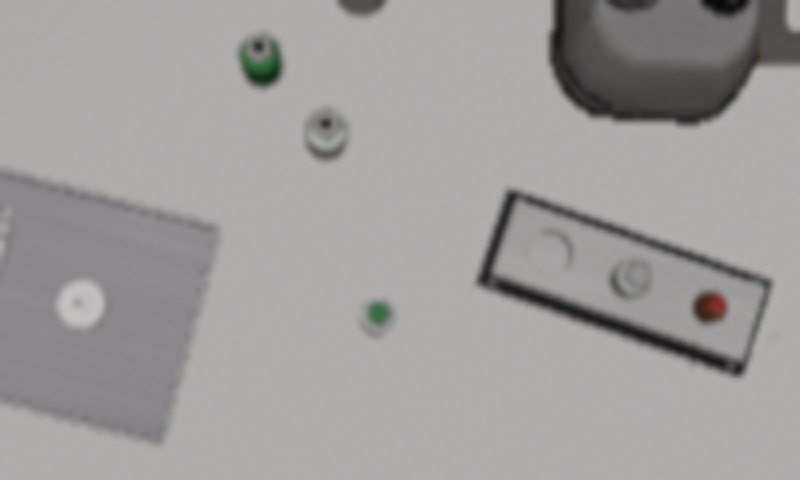

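```bash
python3 - <<'E'
from h import *
m=load('top1.png')
c=lambda u,v:(230+(u+.5)/4-.5,160+(v+.5)/4-.5)
for n,u,v,z in[('vial',326,122,.075),('green',260,45,.07),('vial_d',378,313,.056),('adapter',79,302,.044),('pocket',550,249,.025),('mid',631,277,.065),('end',710,306,.065),('traycorner',220,228,.016),('traycorner2',163,443,.016)]:
    print(n,np.round(atz(m,*c(u,v),z)*1000,0))
w=imaging.camera_model('wrist');s=bot.read_state()
R=s['tcp_rot'];T=np.array(w['T']);print(np.round(np.array(R).T@(T[:3,3]-s['position']),3),np.round(np.array(R).T@T[:3,:3],2).tolist(),w['fx'])
E
```

```text
vial [588.  21.  75.]
green [644.  68.  70.]
vial_d [457. -17.  56.]
adapter [463. 193.  44.]
pocket [ 507. -142.   25.]
mid [ 484. -193.   65.]
end [ 464. -248.   65.]
traycorner [520.  97.  16.]
traycorner2 [365. 134.  16.]
[ 0.082 -0.    -0.162] [[0.0, -0.96, -0.29], [1.0, 0.0, 0.0], [-0.0, -0.29, 0.96]] 327.8162657935975
```

```bash
python3 - <<'E'
from h import *
m=load('top1.png')
for n,u,v,z in[('spray mid top',320,137,.196),('spray mid base',320,160,.0),('spray left top',166,158,.196),('base',188,178,0),('grey dev front',392,188,.0),('greydev left',369,170,.05),('blk',411,155,.2)]:
    print(n,np.round(atz(m,u,v,z)*1000,0))
m=load('scene1.png')
for n,u,v,z in[('spray base',341,198,0),('left base',204,172,0),('vial base',306,216,0),('green base',301,201,0)]:
    print(n,np.round(atz(m,u,v,z)*1000,0))
E
```

```text
spray mid top [704.  -0. 196.]
spray mid base [695.  -4.   0.]
spray left top [643. 389. 196.]
base [634. 390.   0.]
grey dev front [ 613. -220.    0.]
greydev left [ 654. -145.   50.]
blk [ 659. -231.  200.]
spray base [709.  -4.  -0.]
left base [638. 398.   0.]
vial base [589.  22.   0.]
green base [643.  73.   0.]
```

Call:
drive_tool(deltas="87 20 -45 0 -0.14; 87 45 -85 0 -0.28; 87 70 -125 0 -0.42; 87 95 -165 0 -0.56; 87 120 -205 0 -0.7; 87 145 -245 0 -0.84; 87 170 -285 0 -0.98; 87 195 -325 0 -1.12; 87 220 -365 0 -1.26; 87 245 -405 0 -1.4; 87 270 -445 0 -1.54; 87 290 -485 0 -1.59")

```text
time_s: 1.3
position: [0.517, 0.0958, 0.2224]
tcp_rot: [[0.383, 0.924, 0.0], [0.924, -0.383, 0.0], [0.0, 0.0, -1.0]]
force: [0.4, 0.7, -0.2]
opening: 0.999
grasp_force: 0.0
```

Call:
drive_tool(deltas="87 20 -20 0 -0.14; 87 45 -45 0 -0.28; 87 71 -75 0 -0.42; 87 71 -75 -15 -0.48; 87 71 -75 -15 -0.48; 87 71 -75 -15 -0.48")

```text
time_s: 1.9
position: [0.5857, 0.0231, 0.2068]
tcp_rot: [[0.763, 0.647, -0.003], [0.647, -0.763, 0.001], [-0.002, -0.002, -1.0]]
force: [0.5, -0.2, -0.0]
opening: 1.001
grasp_force: 0.0
```

```bash
python3 - <<'E'
from h import *
im,m=snap('wrist','w1.png'); s=bot.read_state(); print(s['position'],s['tcp_rot'],s['time_s'],s['joint_positions'])
print(proj(m,[[.588,.021,.075],[.588,.021,0]]))
E
```

```text
[0.58604387 0.0233378  0.20741889] [[ 7.62526326e-01  6.46955701e-01 -1.38655988e-03]
 [ 6.46956671e-01 -7.62526674e-01  3.70668268e-04]
 [-8.17482942e-04 -1.17968847e-03 -9.99998970e-01]] 1.95 [-8.63369383e+00  2.82956081e+01  8.86214662e+01  1.01659861e-02
  6.31646580e+01  4.10491829e+01]
[[326.02165475 186.19320392]
 [325.35363749 168.92002868]]
```

View pics/w1.png

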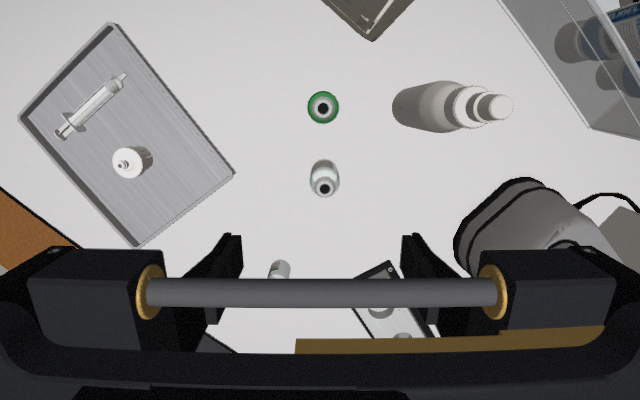

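The cap top shows at about (324,187), within 2 px of the prediction. The adapter's port tip is at about (123,166).

```bash
python3 - <<'E'
from h import *
m=load('w1.png')
print(atz(m,324,187,.075),atz(m,123,165,.044))
a=cv2.imread('pics/w1.png')[130:230,250:400]
E
```

```text
[0.58619169 0.02192542 0.075     ] [0.46293118 0.19049197 0.044     ]
```

Call:
drive_tool(deltas="87 2 -2 -40 0; 87 2 -2 -80 0; 87 2 -2 -120 0; 87 2 -2 -155 0; 87 2 -2 -184 0; 87 2 -2 -184 0; 87 2 -2 -184 0")

```text
time_s: 2.65
position: [0.589, 0.0214, 0.0242]
tcp_rot: [[0.763, 0.647, 0.0], [0.647, -0.763, 0.0], [0.0, 0.0, -1.0]]
force: [-0.1, 0.7, 1.1]
opening: 1.0
grasp_force: 0.0
```

Call:
drive_tool(deltas="22 0 0 0 0; 22 0 0 0 0; 22 0 0 0 0; 22 0 0 0 0; 22 0 0 0 0; 22 0 0 0 0; 22 0 0 0 0; 22 0 0 0 0")

```text
time_s: 3.45
position: [0.5887, 0.0207, 0.0235]
tcp_rot: [[0.764, 0.646, -0.0], [0.646, -0.764, 0.0], [-0.0, -0.0, -1.0]]
force: [0.1, -0.1, 0.1]
opening: 0.354
grasp_force: 0.2
```

Call:
drive_tool(deltas="20 0 0 0 0; 20 0 0 0 0; 20 0 0 0 0; 20 0 0 0 0")

```text
time_s: 3.85
position: [0.5888, 0.0208, 0.0235]
tcp_rot: [[0.764, 0.646, -0.0], [0.646, -0.764, 0.0], [-0.0, -0.0, -1.0]]
force: [-0.0, 0.3, -1.1]
opening: 0.343
grasp_force: 30.0
```

Call:
drive_tool(deltas="20 0 0 40 0; 20 0 0 80 0; 20 -10 -20 110 0; 20 -30 -55 110 0; 20 -55 -95 110 0; 20 -80 -135 110 0; 20 -105 -175 110 0; 20 -128 -202 110 0; 20 -128 -202 110 0; 20 -128 -202 110 0; 20 -128 -202 110 0")

```text
time_s: 4.95
position: [0.4614, -0.1806, 0.1336]
tcp_rot: [[0.763, 0.646, 0.0], [0.646, -0.763, 0.0], [0.0, 0.0, -1.0]]
force: [1.4, -0.3, -0.7]
opening: 0.334
grasp_force: 30.0
```

```bash
python3 - <<'E'
from h import *
im,m=snap('wrist','w2.png'); s=bot.read_state(); print(s['position'],s['tcp_rot'],s['time_s'],s['opening'],s['grasp_force'])
print(proj(m,[[.507,-.142,.025]]))
E
```

```text
[ 0.46156756 -0.18036139  0.13357895] [[ 7.62675176e-01  6.46781567e-01  4.25488790e-04]
 [ 6.46781609e-01 -7.62675257e-01  4.85125351e-05]
 [ 3.55886786e-04  2.38199018e-04 -9.99999908e-01]] 5.0 0.3378537185161371 29.999874917632496
[[322.45188959 123.42189386]]
```

View pics/w2.png

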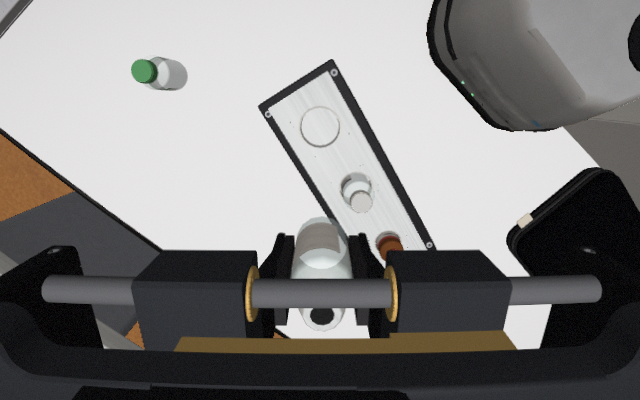

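Pocket mouth is at about (320,126), the held vial hangs between the fingers at about (320,240), and its foot is near (320,228). I'll enlarge to get the pocket rim and the vial foot.

```bash
python3 - <<'E'
from h import *
a=cv2.imread('pics/w2.png')[95:275,260:410];cv2.imwrite('pics/crop2.png',cv2.resize(a,(500,600),interpolation=cv2.INTER_CUBIC))
E
```

```text
(no output)
```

View pics/crop2.png

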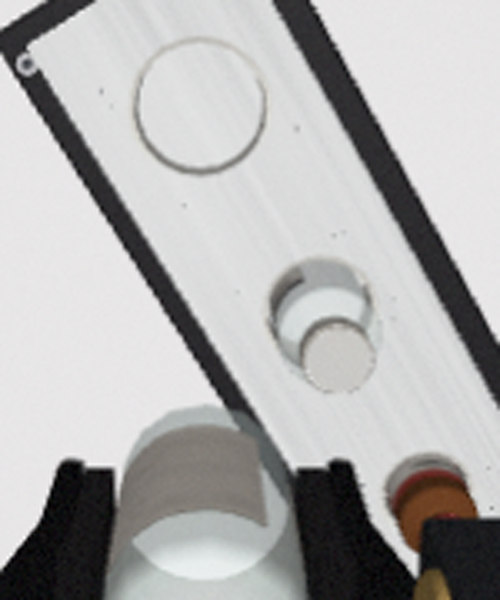

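```bash
python3 - <<'E'
from h import *
m=load('w2.png'); s=bot.read_state()
print('pocket',atz(m,319.8,126.45,.025))
p=np.array([.46157,-.18036])
t=np.linspace(0,2*np.pi,73)
for dx,dy in[(0,0),(.003,0)]:
  for z,r in((.110,.015),(.1115,.0135),(.110,.0135)):
    R=s['tcp_rot'];d=R[:2,:2]@np.array([dx,dy])
    c=np.c_[p[0]+d[0]+r*np.cos(t),p[1]+d[1]+r*np.sin(t),np.full(73,z)]
    q=(proj(m,c)-[260,95]+.5)*3.3333-.5
    print(dx,z,r,'L',q[:,0].min(),'R',q[:,0].max(),'T',q[:,1].min(),'B',q[:,1].max(), q[q[:,1].argmin()])
E
```

```text
pocket [ 0.50375662 -0.14192611  0.025     ]
0 0.11 0.015 L 128.04246421592427 R 290.8182280183344 T 384.4437729119304 B 534.617269243291 [209.95850688 384.44377291]
0 0.1115 0.0135 L 135.67459806034847 R 283.22806396805163 T 395.1233141075304 B 531.0964474425899 [209.92920785 395.12331411]
0 0.11 0.0135 L 136.17713126361153 R 282.68606534974555 T 392.28954134473315 B 527.4401262577778 [209.9054198  392.28954134]
0.003 0.11 0.015 L 127.68614537530775 R 291.2088795397197 T 368.6436041056712 B 520.2284815027373 [209.9778497  368.64360411]
0.003 0.1115 0.0135 L 135.3505525900697 R 283.5869270681509 T 379.2931782154191 B 516.5559981399145 [209.94860979 379.29317822]
0.003 0.11 0.0135 L 135.85809289749213 R 283.03944253251376 T 376.5616615934327 B 512.9826806135336 [209.92454703 376.56166159]
```

Call:
drive_tool(deltas="20 25 20 0 0; 20 45.4 39.2 0 0; 20 45.4 39.2 -35 0; 20 45.4 39.2 -65 0; 20 45.4 39.2 -80 0; 20 45.4 39.2 -80 0; 20 45.4 39.2 -80 0")

```text
time_s: 5.7
position: [0.5069, -0.1411, 0.0535]
tcp_rot: [[0.762, 0.647, -0.0], [0.647, -0.762, 0.0], [0.0, -0.0, -1.0]]
force: [-0.6, -0.7, 0.1]
opening: 0.333
grasp_force: 30.0
```

```bash
python3 - <<'E'
from h import *
im,m=snap('wrist','w3.png'); s=bot.read_state(); print(s['position'],s['time_s'],s['force'])
p=s['position'];R=s['tcp_rot']
print(proj(m,[[.507,-.142,.025],p,p+R[:,2]*0.0235]))
a=cv2.imread('pics/w3.png')[130:270,240:400];cv2.imwrite('pics/crop3.png',cv2.resize(a,(640,560),interpolation=cv2.INTER_CUBIC))
E
```

```text
[ 0.50722002 -0.14160464  0.05414214] 5.75 [ 0.22648173 -0.21748748 -0.34487821]
[[323.89329672 230.9797174 ]
 [323.9320391  251.28372548]
 [323.74161919 233.93833053]]
```

View pics/crop3.png

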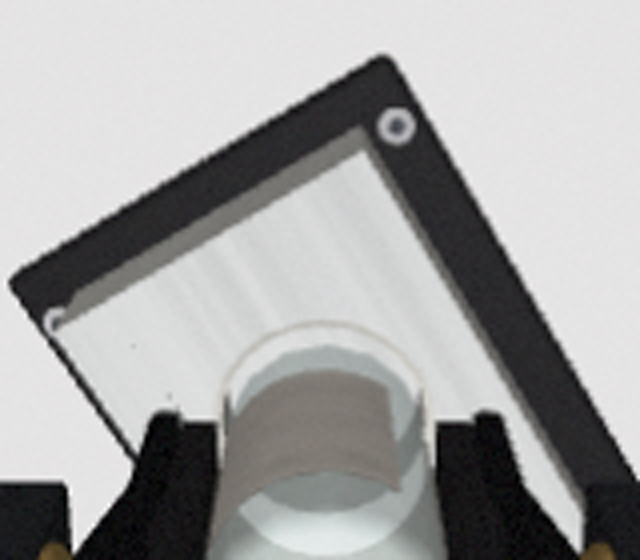

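```bash
python3 - <<'E'
from h import *
m=load('w3.png'); p=np.array([.5070,-.1414]);X=np.array([.763,.647]);Y=np.array([.647,-.763])
t=np.linspace(0,2*np.pi,361)
def ext(c,z,r):
    q=(proj(m,np.c_[c[0]+r*np.cos(t),c[1]+r*np.sin(t),np.full(361,z)])-[240,130]+.5)*4-.5
    return np.round([q[:,0].min(),q[:,0].max(),q[:,1].min()],1)
print('foot13.5',ext(p,.030,.0135),'15',ext(p,.0315,.015))
for d in(0,-.002): print('foot off x',d,ext(p+d*X,.030,.0135),ext(p+d*X,.0315,.015))
for d in(0,.002,-.002): print('rim x',d,ext(p+d*X,.025,.01775),ext(p+d*X,.025,.01625))
E
```

```text
foot13.5 [246.4 422.2 333.1] 15 [236.  432.7 327.1]
foot off x 0 [246.4 422.2 333.1] [236.  432.7 327.1]
foot off x -0.002 [246.6 421.9 345.6] [236.2 432.4 339.7]
rim x 0 [221.3 447.1 295.9] [230.8 437.6 305.2]
rim x 0.002 [221.  447.5 283.4] [230.5 437.9 292.8]
rim x -0.002 [221.6 446.7 308.3] [231.1 437.2 317.5]
```

```bash
python3 - <<'E'
from h import *
a=cv2.imread('pics/w3.png',0)
for c in(319,321,323): print(c,a[205:224,c])
for r in(225,229,232): print(r,a[r,288:304],a[r,338:354])
b=cv2.imread('pics/w2.png',0)
print(b[100:112,320],b[140:152,320],b[126,294:306],b[126,334:346])
m=load('w2.png');t=np.linspace(0,2*np.pi,361)
for r in(.01775,.01625):
    q=proj(m,np.c_[.50376+r*np.cos(t),-.14193+r*np.sin(t),np.full(361,.025)]);print(r,q.min(0),q.max(0))
E
```

```text
319 [212 214 213 213 213 190 197 214 219 217 216 196 177 169 168 171 173 151
 133]
321 [217 215 213 212 211 193 195 212 218 220 218 183 169 173 169 172 170 147
 130]
323 [214 216 215 216 215 194 190 210 215 214 216 192 174 173 171 170 171 146
 129]
225 [221 222 221 219 219 218 216 206 198 205 218 218 218 206 169 166] [161 164 178 204 219 218 209 205 209 216 218 218 216 215 215 209]
229 [222 220 223 222 222 217 206 188 134 164 217 196 163 161 145 125] [163 163 161 158 170 190 164 154 207 208 212 213 218 217 217 217]
232 [220 221 220 221 220 212 209 184  94 119 161 156 136 114 118 117] [164 164 163 160 157 145 112 123 179 208 213 217 213 213 217 216]
[217 216 216 214 214 211 191 194 218 220 219 217] [221 221 221 222 221 172 128 158 206 220 221 221] [221 223 222 222 219 203 164 178 221 220 222 221] [216 214 217 220 195 168 212 214 220 217 216 218]
0.01775 [297.98219143 103.98156399] [341.63599707 148.18902969]
0.01625 [299.82590034 105.90825606] [339.79162851 146.38029056]
```

Call:
drive_tool(deltas="20 0 0 -4 0; 20 0 0 -7 0; 20 0 0 -10 0; 20 0 0 -12 0; 20 0 0 -12 0")

```text
time_s: 6.25
position: [0.5061, -0.1421, 0.0413]
tcp_rot: [[0.764, 0.645, -0.0], [0.645, -0.764, 0.0], [-0.0, -0.0, -1.0]]
force: [-0.2, 0.2, -0.9]
opening: 0.339
grasp_force: 30.0
```

Call:
drive_tool(deltas="20 0 0 -3 0; 20 0 0 -6 0; 20 0 0 -8.5 0; 20 0 0 -8.5 0")

```text
time_s: 6.65
position: [0.506, -0.142, 0.0326]
tcp_rot: [[0.764, 0.646, -0.001], [0.646, -0.764, 0.0], [-0.0, -0.001, -1.0]]
force: [-0.7, 0.5, -0.8]
opening: 0.338
grasp_force: 30.0
```

Call:
drive_tool(deltas="87 0 0 0 0; 87 0 0 0 0; 87 0 0 0 0; 87 0 0 0 0; 87 0 0 0 0; 87 0 0 0 0; 87 0 0 30 0; 87 0 0 70 0; 87 0 0 105 0; 87 0 40 105 0; 87 0 80 105 0; 87 0 120 105 0")

```text
time_s: 7.85
position: [0.5062, -0.0212, 0.1386]
tcp_rot: [[0.765, 0.644, 0.001], [0.644, -0.765, -0.0], [0.001, 0.001, -1.0]]
force: [0.4, 0.2, -0.5]
opening: 0.998
grasp_force: 0.0
```

Call:
drive_tool(deltas="87 -10 40 0 0; 87 -20 85 0 0; 87 -30 130 0 0; 87 -42.5 175 0 0; 87 -42.5 214 0 0; 87 -42.5 214 -10 0; 87 -42.5 214 -10 0")

```text
time_s: 8.55
position: [0.4626, 0.1925, 0.1271]
tcp_rot: [[0.762, 0.648, -0.002], [0.648, -0.762, -0.001], [-0.002, -0.001, -1.0]]
force: [0.7, -0.7, 0.9]
opening: 1.0
grasp_force: 0.0
```

```bash
python3 - <<'E'
from h import *
snap('top','top2.png')
im,m=snap('wrist','w4.png'); s=bot.read_state(); print(s['position'],s['time_s'],s['force'],s['opening'])
print(proj(m,[[.4635,.192,.044],[.4635,.192,.0255]]))
a=cv2.imread('pics/w4.png')[110:290,220:420];a=cv2.resize(a,(400,360),interpolation=cv2.INTER_CUBIC)
b=cv2.resize(cv2.imread('pics/top2.png')[200:260,340:430],(400,266),interpolation=cv2.INTER_CUBIC)
b=np.vstack([b,np.zeros((94,400,3),np.uint8)])
cv2.imwrite('pics/crop4.png',np.hstack([a,b]))
E
```

```text
[0.46343295 0.19109352 0.12768835] 8.65 [0.66781923 0.34959324 1.04444122] 1.0010526683376646
[[322.62248427 202.12135488]
 [322.58094427 195.28231986]]
```

View pics/crop4.png

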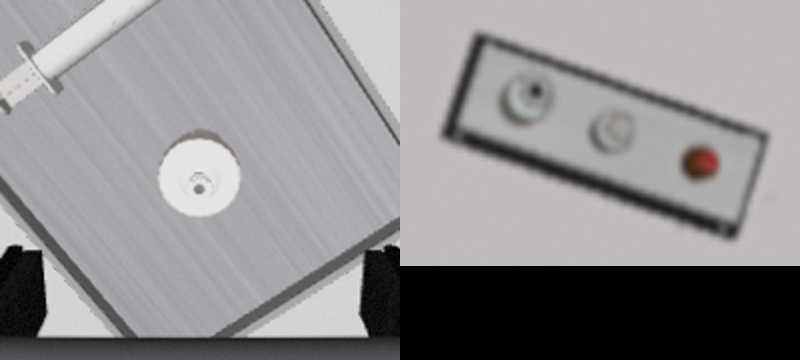

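Call:
drive_tool(deltas="87 1 1 -40 0; 87 1 1 -75 0; 87 1 1 -100 0; 87 1 1 -114 0; 87 1 1 -119 0; 87 1 1 -119 0; 60 1 1 -119 0; 26 1 1 -119 0; 26 1 1 -119 0; 26 1 1 -119 0; 26 1 1 -119 0; 26 1 1 -119 0")

```text
time_s: 9.85
position: [0.4648, 0.193, 0.0092]
tcp_rot: [[0.763, 0.646, 0.0], [0.646, -0.764, 0.0], [0.0, 0.0, -1.0]]
force: [1.2, 0.4, 0.1]
opening: 0.547
grasp_force: 0.0
```

Call:
drive_tool(deltas="24 0 0 0 0; 24 0 0 0 0; 24 0 0 0 0; 24 0 0 0 0; 24 0 0 0 0; 24 0 0 0 0")

```text
time_s: 10.45
position: [0.4647, 0.193, 0.009]
tcp_rot: [[0.764, 0.646, -0.0], [0.646, -0.764, 0.0], [-0.0, -0.0, -1.0]]
force: [-0.7, 1.0, 1.1]
opening: 0.375
grasp_force: 30.0
```

Call:
drive_tool(deltas="24 0 0 40 0; 24 0 0 85 0; 24 0 0 130 0; 24 0 -40 130 0; 24 0 -85 130 0; 24 0 -130 130 0; 24 0 -175 130 0; 24 0 -220 130 0; 24 0 -265 130 0; 24 0 -310 130 0; 24 0 -345 130 0; 24 -3.7 -374 130 0")

```text
time_s: 11.65
position: [0.4613, -0.1837, 0.1391]
tcp_rot: [[0.765, 0.644, 0.001], [0.644, -0.765, -0.001], [0.0, 0.001, -1.0]]
force: [-0.7, 0.2, -0.4]
opening: 0.378
grasp_force: 30.0
```

Call:
drive_tool(deltas="24 0 0 0 0; 24 0 0 0 0; 24 0 0 0 0")

```text
time_s: 11.95
position: [0.4605, -0.1799, 0.1388]
tcp_rot: [[0.763, 0.646, -0.001], [0.646, -0.763, 0.001], [-0.0, -0.002, -1.0]]
force: [-0.2, -0.1, -0.2]
opening: 0.379
grasp_force: 30.0
```

```bash
python3 - <<'E'
from h import *
im,m=snap('wrist','w5.png'); s=bot.read_state(); print(s['position'],s['time_s'],s['force'],s['opening'])
p=s['position'];R=s['tcp_rot']
print('vial top',proj(m,[[.506,-.142,.084]]),'collar top, rim',proj(m,[p-R[:,2]*.022,p+R[:,2]*.007]))
a=cv2.imread('pics/w5.png')[110:310,240:400];cv2.imwrite('pics/crop5.png',cv2.resize(a,(480,600),interpolation=cv2.INTER_CUBIC))
E
```

```text
[ 0.46060885 -0.17963958  0.13889107] 12.0 [ 0.56426255 -0.16469869 -0.84095851] 0.37659038543916584
vial top [[323.69725322 130.60699591]] collar top, rim [[322.8148138  270.82665589]
 [322.66780536 244.82206003]]
```

View pics/crop5.png

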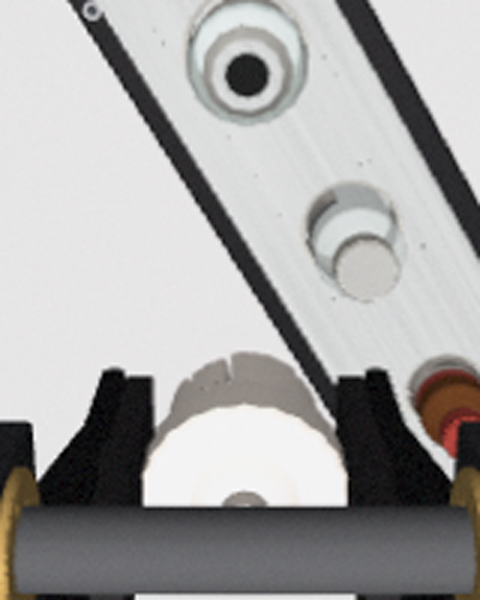

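```bash
python3 - <<'E'
from h import *
m=load('w5.png');p=np.array([.4606,-.1798]);X=np.array([.763,.646])
t=np.linspace(0,2*np.pi,361)
for z,r,n in((.132,.0145,'rim obs227.2'),(.161,.017,'collar obs244'),(.150,.017,'collar low')):
  for d in(0,-.003,-.005):
    c=p+d*X;q=proj(m,np.c_[c[0]+r*np.cos(t),c[1]+r*np.sin(t),np.full(361,z)]);print(n,d,q.min(0),q.max(0))
for d in(0,-.002,-.003):
    c=np.array([.506,-.142])+d*X;r=.008;q=proj(m,np.c_[c[0]+r*np.cos(t),c[1]+r*np.sin(t),np.full(361,.084)]);print('cap',d,q.min(0),q.max(0))
a=cv2.imread('pics/w5.png',0);print(a[222:250,318]);print(a[116:155,322]);print(a[134,304:342])
E
```

```text
rim obs227.2 0 [297.26165928 221.16463345] [348.5294289  267.82255522]
rim obs227.2 -0.003 [297.37907954 226.21005087] [348.38804625 272.38337262]
rim obs227.2 -0.005 [297.45709893 229.54500197] [348.29412863 275.39711376]
collar obs244 0 [287.73577069 238.86774497] [358.27302475 301.17316154]
collar obs244 -0.003 [287.93613874 244.73292736] [358.04252121 306.24467009]
collar obs244 -0.005 [288.06909584 248.60224585] [357.88959803 309.58910068]
collar low 0 [289.86689689 229.6706325 ] [356.05362609 288.88966817]
collar low -0.003 [290.0404347  235.21692629] [355.85259685 293.74093687]
collar low -0.005 [290.15565256 238.87893808] [355.71915294 296.94285135]
cap 0 [311.45881649 118.13470869] [335.93758204 142.84736594]
cap -0.002 [311.48103193 121.27369039] [335.89905332 145.87038201]
cap -0.003 [311.49214393 122.83777431] [335.8797913  147.37643566]
[230 230 230 230 229 200 153 143 143 143 142 141 140 143 140 139 138 139
 141 140 141 141 143 198 237 242 243 243]
[233 229 208 171 171 172 179 200 210 209 213 163  61  35  36  36  34  38
  36  31  36  35  34  34  33  35 137 197 214 213 189 140 124 159 182 182
 211 220 221]
[176 179 182 176 150 156 173 208 212 213 189  87  34  34  30  34  37  31
  36  33  35  36  32  33  35 104 183 211 216 206 177 140 142 160 185 174
 164 142]
```

Call:
drive_tool(deltas="24 25 20 0 0; 24 45.6 38.6 0 0; 24 45.6 38.6 0 0; 24 45.6 38.6 -20 0; 24 45.6 38.6 -36 0; 24 45.6 38.6 -44 0; 24 45.6 38.6 -44 0; 24 45.6 38.6 -44 0")

```text
time_s: 12.8
position: [0.5066, -0.1424, 0.0953]
tcp_rot: [[0.764, 0.646, -0.0], [0.646, -0.764, -0.0], [-0.0, -0.0, -1.0]]
force: [-0.6, 0.5, -0.6]
opening: 0.373
grasp_force: 30.0
```

Call:
drive_tool(deltas="24 0 0 -2 0; 24 0 0 -4 0; 24 0 0 -6 0; 24 0 0 -8 0; 24 0 0 -9 0; 24 0 0 -9 0; 24 0 0 -9 0")

```text
time_s: 13.5
position: [0.5066, -0.1424, 0.086]
tcp_rot: [[0.764, 0.646, -0.0], [0.646, -0.764, 0.0], [-0.0, -0.0, -1.0]]
force: [-0.0, -0.2, -0.2]
opening: 0.379
grasp_force: 30.0
```

Call:
drive_tool(deltas="24 0 0 -1 0; 24 0 0 -2 0; 24 0 0 -3 0; 24 0 0 -4 0; 24 0 0 -4 0")

```text
time_s: 14.0
position: [0.5068, -0.1425, 0.0822]
tcp_rot: [[0.764, 0.646, 0.0], [0.646, -0.764, -0.0], [0.0, 0.0, -1.0]]
force: [-1.2, 0.5, 2.4]
opening: 0.382
grasp_force: 30.0
```

Call:
drive_tool(deltas="24 0 0 -1 0; 24 0 0 -2 0; 24 0 0 -2 0")

```text
time_s: 14.3
position: [0.507, -0.1425, 0.0806]
tcp_rot: [[0.764, 0.646, 0.001], [0.646, -0.764, -0.0], [0.0, 0.001, -1.0]]
force: [-0.5, 0.5, 5.3]
opening: 0.382
grasp_force: 30.0
```

Call:
drive_tool(deltas="24 0 0 -1 0; 24 0 0 -2 0; 24 0 0 -2 0")

```text
time_s: 14.6
position: [0.5071, -0.1426, 0.079]
tcp_rot: [[0.764, 0.646, 0.001], [0.646, -0.764, -0.001], [0.001, 0.001, -1.0]]
force: [-0.7, 1.7, 8.1]
opening: 0.381
grasp_force: 30.0
```

Call:
drive_tool(deltas="24 0 0 -1 0; 24 0 0 -1.5 0; 24 0 0 -1.5 0")

```text
time_s: 14.9
position: [0.5066, -0.1425, 0.0765]
tcp_rot: [[0.764, 0.646, 0.0], [0.646, -0.764, -0.0], [-0.0, 0.0, -1.0]]
force: [-0.0, -0.6, -0.3]
opening: 0.377
grasp_force: 30.0
```

Call:
drive_tool(deltas="24 0 0 -1 0; 24 0 0 -1.5 0; 24 0 0 -1.5 0")

```text
time_s: 15.2
position: [0.5066, -0.1425, 0.0755]
tcp_rot: [[0.764, 0.646, -0.0], [0.646, -0.764, -0.0], [-0.0, -0.0, -1.0]]
force: [-1.8, -0.3, 7.7]
opening: 0.378
grasp_force: 30.0
```

The force fell to zero at the click, and the roof has landed at the expected height. I'll press more firmly and hold.

Call:
drive_tool(deltas="24 0 0 -0.5 0; 24 0 0 -1 0; 24 0 0 -1 0; 24 0 0 -1 0")

```text
time_s: 15.6
position: [0.507, -0.1427, 0.0755]
tcp_rot: [[0.764, 0.646, 0.001], [0.646, -0.764, -0.001], [0.0, 0.001, -1.0]]
force: [-1.4, 1.4, 12.6]
opening: 0.376
grasp_force: 30.0
```

Call:
drive_tool(deltas="24 0 0 -0.5 0; 24 0 0 -1 0; 24 0 0 -1 0; 24 0 0 -1 0; 24 0 0 -1 0; 24 0 0 -1 0")

```text
time_s: 16.2
position: [0.5074, -0.1429, 0.0754]
tcp_rot: [[0.764, 0.646, 0.002], [0.646, -0.764, -0.001], [0.001, 0.002, -1.0]]
force: [-2.7, 1.5, 19.8]
opening: 0.38
grasp_force: 30.0
```

```bash
python3 - <<'E'
from h import *
im,m=snap('scene','s2.png'); a=cv2.imread('pics/s2.png')[120:320,180:480];cv2.imwrite('pics/crop6.png',cv2.resize(a,(800,533),interpolation=cv2.INTER_CUBIC)); s=bot.read_state(); print(s['position'],s['force'])
E
```

```text
[ 0.50741522 -0.14282087  0.07538727] [-4.13121479  1.96404322 20.41894493]
```

View pics/crop6.png

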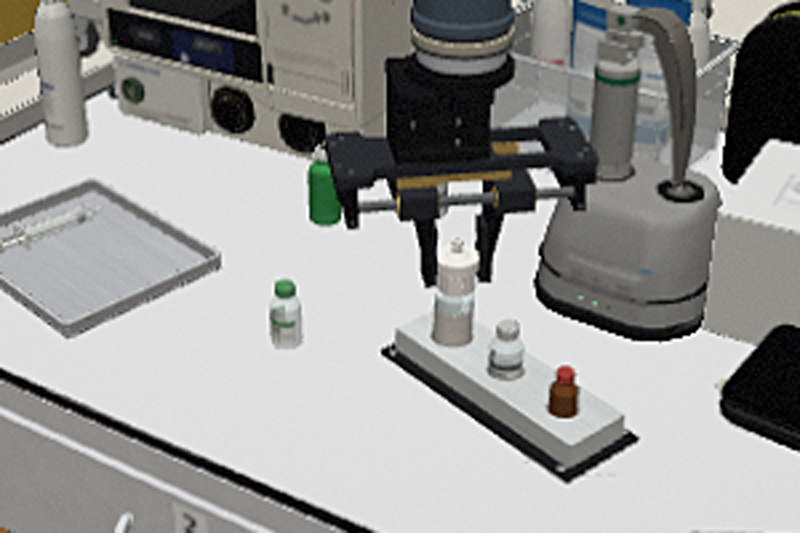

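The adapter sits on the upright vial in the block, at crop position (457,290), and all the bottles in view are standing. The arm is pressing at about 20 N, so I'm handing in.

```bash
python3 -c "
from rig import bot
print(bot.hand_in())"
```

```text
the job is handed in; nothing more can be done
None
```

The vial stands upright in the pocket and the adapter is clicked fully home over its crimp; I handed in at about 16 s with the gripper still holding it and pressing down at about 20 N, and every bottle in the final picture was standing (no verdict came back).

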